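Take the filter cassette out of the fume extractor

ROBOT

A 7-joint arm with a two-finger parallel gripper is mounted at the origin on the work surface. World frame = base frame: x ahead of the robot, y to its left, z up, the work surface at z = 0. Lengths are in m, angles in degrees, forces in N, time in s.
With the tool pointing down it reaches from about 0.425 to 0.975 m from the base axis. Payload 16.7 kg.
Tool frame: the origin (TCP) lies on the mounting face of the last link; the fingertips stand 173 mm ahead of it and the grasp point (between the pads) lies 155 mm ahead of it; z points along the fingers, y is the direction in which the jaws open and shut (so a half turn about z gives the same grasp; the last joint's range is limited). The gripper opens to 85 mm and grips with 20 to 120 N. Pads are 22 mm wide; open, the fingers measure 114 mm over their backs; the gripper's body (76 mm by 85 mm) begins 54 mm behind the grasp point. The pads swing forward as they close: fully open they stand 13 mm farther back than shut.
Start: joints at [63.684, 24.414, 4.234, 92.017, -1.954, 63.644, -3.845], TCP at [0.206, -0.643, 0.405] pointing down, gripper open.
Joint ranges: [-163.25, 163.25], [-28.42, 122.38], [-70.27, 78.77], [12.13, 141.07], [-58.53, 238.53], [9.26, 117.41], [-156.51, 156.51]. Speed limits (degrees/s): [108.29, 108.29, 136.94, 136.94, 172.46, 172.46, 172.46].

INTERFACE

Orientations are given as a 3x3 rotation matrix whose columns are the frame's x, y, z axes.
In Python, from workcell import get_state, vision, bot gives the robot as it stands.
- The arm moves only by the tool move_arm, never from a script. Its arguments are lists of equal length, an entry for each row: "offset": the shift along the world's x, y, z in cm, a list of three; "spin": the turn about the world's z in rad. In form: {"offset": [[tx, ty, tz], ...], "spin": [spin, ...]}. A call has 1 to 5 rows; each row shifts and turns the commanded pose from where the row before left it; what a row does not reach is not made up. A row lasts 1/12 s, in which the tool goes at most 41.7 mm and 7.16 degrees, less where a joint would pass 70% of its speed; a pose out of reach is approached as far as the arm can. A call is refused whole if a number of a shift passes 4.17 or a number of a turn 0.125, either way. A call with a gripper value outside its range is refused whole. "fingers" is the gripper command: -1 is shut, 1 is fully open, values between are in proportion, set as the call begins (left out, the last holds). The fingers move at their own pace and stop on an object; "squeeze" is the grip in N (left out, the last holds). Time passes only in rows, so rows that do not move let the fingers close. It gives the time, the measured TCP pose, the force and the opening at its end, in the units of the state.
- get_state(): the state, without advancing time (a new reading comes with each control period).
- vision.camera(name): name is "scene" or "top" or "wrist"; returns a dict with "frame" (480x640x3 uint8, red, green, blue), "camera_matrix" (3x3 intrinsics, pixels), "pose" (4x4, takes a point from camera to world coordinates). Camera axes: x right, y down, z forward; pixel columns grow to the right and rows downward; lengths in m; the calibration is good to about 2 mm. The wrist camera is an equidistant fisheye: a pixel r from the principal point sees the ray r / f radians off the axis. A picture is of the moment at which its call begins. There is no depth.
- bot.job_done(): hands the job in, once; it reports no verdict.
The state is a dict: "clock": time; "joint_positions": joint angles; "qvel": joint speeds; "joint_torque": joint torques, N m; "eef_pos": TCP position; "eef_rot": TCP orientation; "ft_force": force on the tool from outside, world axes, zero at the start; "wrist_torque": the same for the moment, N m; "gripper_width": finger opening in m.
Only numpy, scipy, OpenCV 4.12 (cv2) and the standard library are available. Lean on these libraries where they do the work, as an engineer would, in place of code of your own. Each camera call takes 0.05 s, during which the arm holds its last target.

TASK

The filter of the fume extractor on this repair bench is due for cleaning. Turn the brass swing tab fully aside, about a quarter turn either way, so that it no longer lies over the filter cassette; then lift the cassette out of its frame by its finger bar and lay it flat on the middle of the repair mat, bar up, without dropping it.

Things in the scene. Friction and masses are not known exactly. Their poses are not given: they have to be found in the camera images.
- cassette: Black filter plate with pale pleats in the top of the extractor, 120 (x) by 110 (y) by 13 mm, 0.2 to 0.45 kg; 3 mm play in its frame. Finger bar midway: 60 mm along y, 14 mm thick in x, grey, top 47 mm over the underside. Origin: centre of the underside, 45 mm above the bench at first; z up; +x leads from the tab's pivot to the centre. The smaller loose cassette (75 by 60 mm) is a spare, not meant.
- tab (a joint): Angle of the brass swing tab about an upright pivot 80 mm from the cassette's centre, on its -x side. 0: the bar points along the cassette's +x, over the plate; + is anticlockwise from above; stops at -1.75 and 1.75; clear of the plate beyond 1.3 either way. Bar 14 mm wide, 44 mm from pivot to tip, top 67 mm above the bench. Turns lightly (about 1 N at the post), stays where left.
- tab_post (a point): Centre of the top of the round upright post on the tab, 97 mm above the bench: 12 mm thick, rising 30 mm from the bar, 34 mm from the pivot; its x axis points from pivot to tip. The extractor is a fixed grey box with its rim 60 mm above the bench, reaching from the cassette's centre 105 mm to -x, 85 mm to +x and 80 mm to either y side.
- mat: Flat repair mat, fixed on the bench: a plain rectangle 260 (x) by 220 (y) mm, 4 mm thick. Origin: centre of the underside, on the bench.
Things that resemble listed ones, but are neither listed nor needed, are in the scene too. What is shaped like the cassette but red is not meant.

How it is judged:
By the outcome, as a careful person would: the job done as asked, in the order asked, and still so for the second after the job is handed in, with the robot touching nothing.
It also fails if it takes over 51 s, if anything falls off the work surface, if the arm or the gripper's body presses on something with over 40 N, if the wrist force passes 120 N, or if a joint passes its speed limit or range.

## Working session

There is one attempt and no reset: what is moved stays moved. The work goes in short steps, Python scripts to look and compute and a tool call to move; the robot and the scene stay as the last step left them, time stands still between calls to the robot, and variables do not carry over. Pictures are saved under pics/ and viewed, and the job is handed in when it is done.

Besides the shell and the picture viewer there is one more tool, called as name([rows], argument=value, ...), one row to a line, values as JSON. move_arm: Moves the arm, as the interface text tells. Its arguments: {"type":"object","properties":{"offset":{"type":"array"},"spin":{"type":"array"},"fingers":{"type":"number"},"squeeze":{"type":"number"}},"required":["offset","spin"]}

```bash
ls; mkdir -p pics
python3 - <<'E'
from workcell import get_state, vision, bot
import cv2, json, numpy as np
s=get_state(); print({k:np.round(v,3).tolist() for k,v in s.items()})
for n in ["scene","top","wrist"]:
    c=vision.camera(n); cv2.imwrite(f"pics/{n}0.png",c["frame"][:,:,::-1]); print(n,np.round(c["camera_matrix"],2).tolist(),np.round(c["pose"],4).tolist())
E
```

```text
pics
{'clock': 0.0, 'joint_positions': [63.684, 24.45, 4.229, 92.051, -1.954, 63.645, -3.844], 'qvel': [-0.066, 0.009, -0.041, -0.011, -0.047, -0.104, 0.011], 'joint_torque': [0.0, -94.983, 3.761, -46.352, 0.019, 0.01, 0.0], 'eef_pos': [0.206, -0.643, 0.404], 'eef_rot': [[0.952, 0.305, -0.0], [0.305, -0.952, 0.001], [-0.0, -0.001, -1.0]], 'ft_force': [-0.657, 0.482, 0.479], 'wrist_torque': [0.006, 0.013, -0.014], 'gripper_width': 0.086}
scene [[465.09, 0.0, 320.05], [0.0, 465.09, 244.62], [0.0, 0.0, 1.0]] [[0.7214, 0.5399, -0.4338, 0.9589], [0.6925, -0.5677, 0.4452, -0.3384], [-0.0059, -0.6215, -0.7834, 0.7887], [0.0, 0.0, 0.0, 1.0]]
top [[559.56, 0.0, 316.15], [0.0, 559.56, 242.05], [0.0, 0.0, 1.0]] [[0.0119, -0.9935, 0.113, 0.4312], [-0.9998, -0.0135, -0.0142, 0.0782], [0.0156, -0.1128, -0.9935, 1.1509], [0.0, 0.0, 0.0, 1.0]]
wrist [[371.65, 0.0, 323.65], [0.0, 371.65, 236.16], [0.0, 0.0, 1.0]] [[0.3045, -0.9111, -0.2779, 0.2766], [-0.9525, -0.2917, -0.0872, -0.6203], [-0.0016, 0.2912, -0.9567, 0.3724], [0.0, 0.0, 0.0, 1.0]]
```

View pics/scene0.png

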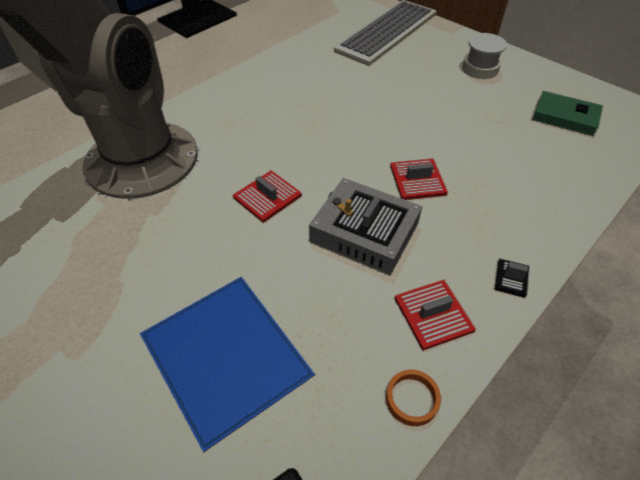

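View pics/top0.png

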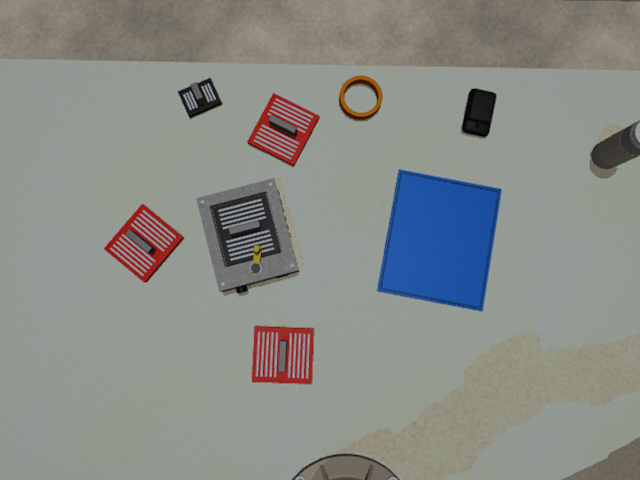

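View pics/wrist0.png

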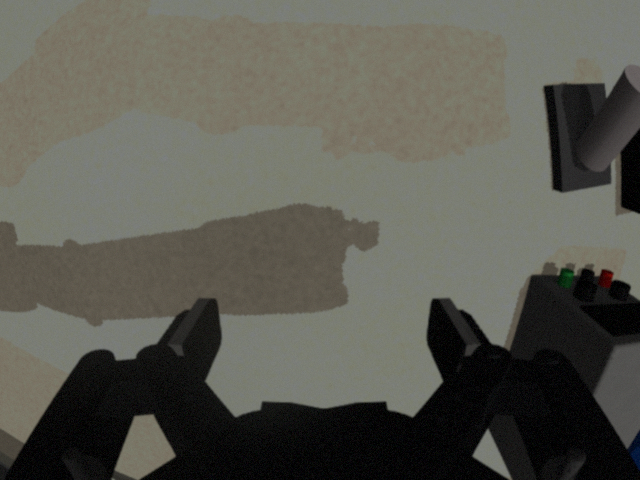

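Top view: the extractor is at (248,235), with the black cassette at (245,230), the tab pivot near (256,268) and the post near (257,249). The mat is at (440,240). Possible mix-ups are the spare black cassette (200,98) and the red ones at (284,129), (144,243) and (283,355). By the description I choose the one in the frame at (245,230), and I'll check it in close crops.

```bash
cat > h.py <<'E'
import numpy as np, cv2
from workcell import get_state, vision, bot
def ray_plane(c,uv,z):
    K=c["camera_matrix"];T=c["pose"]
    d=T[:3,:3]@np.linalg.solve(K,[uv[0],uv[1],1.]);o=T[:3,3]
    return o+d*(z-o[2])/d[2]
def proj(c,P):
    K=c["camera_matrix"];T=c["pose"];P=np.atleast_2d(P)
    q=(P-T[:3,3])@T[:3,:3]; p=q@np.array(K).T
    return p[:,:2]/p[:,2:]
def crop(img,x0,y0,w,h,s,name):
    im=cv2.resize(img[y0:y0+h,x0:x0+w,::-1],None,fx=s,fy=s,interpolation=cv2.INTER_CUBIC)
    cv2.imwrite(name,im)
E
python3 - <<'E'
from h import *
t=vision.camera("top"); np.save("top.npy",t,allow_pickle=True)
s=vision.camera("scene"); np.save("scene.npy",s,allow_pickle=True)
crop(t["frame"],185,165,130,140,4,"pics/tc1.png")
crop(s["frame"],295,165,140,115,5,"pics/sc1.png")
E
```

```text
(no output)
```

View pics/tc1.png

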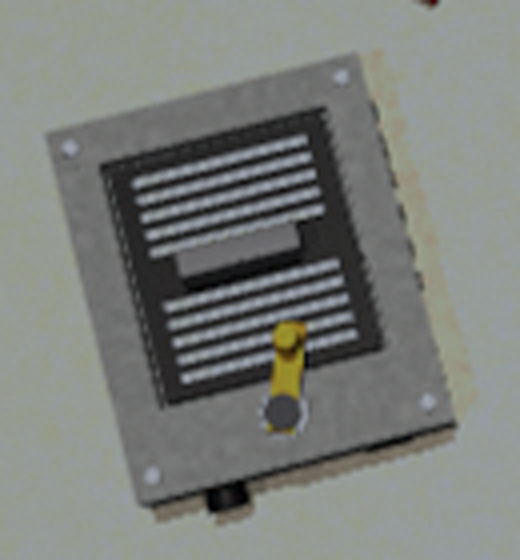

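View pics/sc1.png

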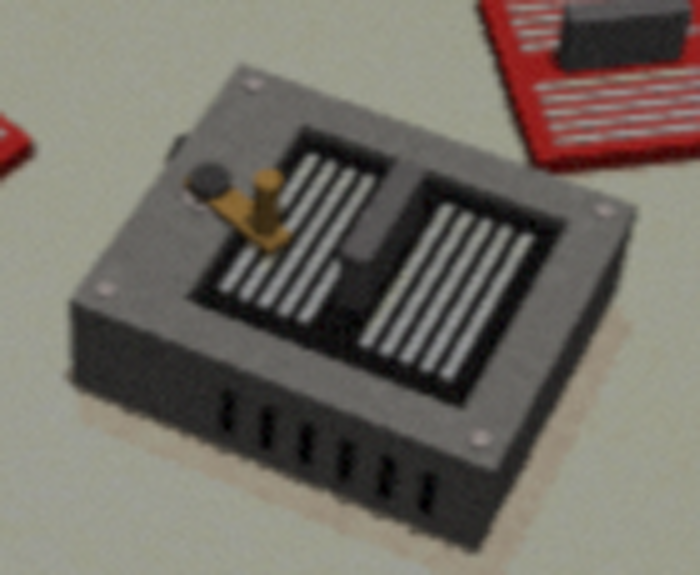

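The crops confirm it: black plate with pale pleats, brass tab lying over it, and a grey finger bar. Next I'll fit the extractor pose, cassette, post and mat from both cameras.

Run:
```python
from h import *
from scipy.optimize import least_squares
t=np.load("top.npy",allow_pickle=True).item(); s=np.load("scene.npy",allow_pickle=True).item()
tp=lambda p:(np.array(p,float)+.5)/4-.5+[185,165]
sp=lambda p:(np.array(p,float)+.5)/5-.5+[295,165]
L=np.array([[85,80],[85,-80],[-105,-80],[-105,80]])/1000
tt=tp([[46,133],[355,53],[455,425],[140,503]]); ss=sp([[637,208],[497,470],[72,300],[240,65]])
def W(p,L,z):
    c,q=np.cos(p[2]),np.sin(p[2]); return np.c_[L@np.array([[c,q],[-q,c]])+p[:2],np.full(len(L),z)]
for name,r in dict(top=lambda p:(proj(t,W(p,L,.06))-tt).ravel(), scene=lambda p:(proj(s,W(p,L,.06))-ss).ravel()).items():
    f=least_squares(r,[.45,.15,.2]); print(name,f.x[:2].round(4),np.degrees(f.x[2]).round(2),f.fun.round(1))
f=least_squares(lambda p:np.r_[(proj(t,W(p,L,.06))-tt).ravel(),(proj(s,W(p,L,.06))-ss).ravel()],[.45,.15,.2])
p=f.x;print("both",p,np.degrees(p[2]))
# expected features
piv=W(p,np.array([[-.08,0]]),.067)[0]; print("piv",piv)
inv=lambda P:(np.array([[np.cos(p[2]),np.sin(p[2])],[-np.sin(p[2]),np.cos(p[2])]])@(P[:2]-p[:2])*1000).round(1)
print("pivot cap px: top",inv(ray_plane(t,tp([282,412]),.07)),"scene",inv(ray_plane(s,sp([209,180]),.07)))
for n,c,q in [("top",t,tp([290,334])),("scene",s,sp([267,176]))]:
    P=ray_plane(c,q,.097); print(n,"post",P,inv(P))
print("bar top corners (top cam)",[inv(ray_plane(t,tp(q),.092)).tolist() for q in [[176,258],[297,223],[301,247],[182,278]]])
print("bar scene end",[inv(ray_plane(s,sp(q),.092)).tolist() for q in [[397,155],[427,172],[373,263],[345,250]]])
print("opening corners top z60",[inv(ray_plane(t,tp(q),.058)).tolist() for q in [[100,163],[324,106],[383,348],[165,405]]])
# mat
m=t["frame"]; hsv=cv2.cvtColor(m,cv2.COLOR_RGB2HSV); k=cv2.inRange(hsv,(100,120,60),(125,255,255)); k=cv2.morphologyEx(k,cv2.MORPH_OPEN,np.ones((5,5)))
cs=max(cv2.findContours(k,0,2)[0],key=cv2.contourArea); 
q=np.array([ray_plane(t,x[0],.004)[:2] for x in cs]); rr=cv2.minAreaRect((q*1000).astype(np.float32)); print("mat top",rr)
m=s["frame"]; hsv=cv2.cvtColor(m,cv2.COLOR_RGB2HSV); k=cv2.inRange(hsv,(100,120,60),(125,255,255)); k=cv2.morphologyEx(k,cv2.MORPH_OPEN,np.ones((5,5)))
cs=max(cv2.findContours(k,0,2)[0],key=cv2.contourArea); 
q=np.array([ray_plane(s,x[0],.004)[:2] for x in cs]); rr=cv2.minAreaRect((q*1000).astype(np.float32)); print("mat scene",rr)
```

```text
top [0.5794 0.2014] 15.63 [-0.4  0.   0.9 -0.2  0.3 -0.8 -0.8  0.9]
scene [0.5809 0.2029] 15.96 [ 0.4 -0.5 -0.   0.4 -0.4  0.2  0.  -0.3]
both [0.58015307 0.20206758 0.27526077] 15.771280666036127
piv [0.50316472 0.18032375 0.067     ]
pivot cap px: top [-80.3  -0.2] scene [-79.9   0.1]
top post [0.53805158 0.17463483 0.097     ] [-48. -15.]
scene post [0.5361302  0.17904937 0.097     ] [-48.6 -10.2]
bar top corners (top cam) [[1.9, 28.7], [3.4, -31.1], [-8.3, -30.1], [-8.1, 28.2]]
bar scene end [[-7.9, 30.3], [7.1, 27.1], [8.1, -29.4], [-4.7, -28.2]]
opening corners top z60 [[63.2, 56.7], [62.5, -57.1], [-61.7, -54.8], [-61.2, 54.9]]
mat top ((571.6051635742188, -194.0073699951172), (218.9580535888672, 258.7414855957031), 79.7965316772461)
mat scene ((572.4337158203125, -194.2600555419922), (217.71759033203125, 259.2708435058594), 79.75145721435547)
```

move_arm([
  [1,1.5,0],
  [2.6,3.4,0],
  [2.6,3.4,0],
  [2.6,3.4,0],
  [2.6,3.4,0],
], spin=[0,0,0,0,0], fingers=0, squeeze=30)

```text
clock: 0.67
eef_pos: [0.3177, -0.4938, 0.4047]
eef_rot: [[0.953, 0.304, -0.0], [0.304, -0.953, -0.0], [-0.0, 0.0, -1.0]]
ft_force: [1.3, -0.6, -0.1]
gripper_width: 0.0425
```

```bash
python3 -c "
from h import *
s=get_state();print(s['joint_positions'],s['eef_pos'],s['clock'])"
```

```text
[ 5.06985696e+01  1.62757969e+01  3.19709771e-01  1.03550758e+02
 -1.02616246e-01  6.01738848e+01 -2.12183246e+01] [ 0.31768919 -0.49378535  0.40468489] 0.6667
```

move_arm([
  [2.6,3.4,0],
  [2.6,3.4,0],
  [2.6,3.4,0],
  [2.6,3.4,0],
  [2.2,3.4,0],
], spin=[0,0,0,0,0])

```text
clock: 1.08
eef_pos: [0.4414, -0.3272, 0.4049]
eef_rot: [[0.952, 0.305, 0.001], [0.305, -0.952, -0.0], [0.0, 0.0, -1.0]]
ft_force: [0.7, 0.3, -0.4]
gripper_width: 0.0424
```

move_arm([
  [1.4,3.8,0],
  [1,4,0],
  [0.8,4,0],
  [0.6,4,0],
  [0.6,4,0],
], spin=[0,0,0,0,0])

```text
clock: 1.5
eef_pos: [0.4841, -0.1291, 0.4048]
eef_rot: [[0.952, 0.305, 0.0], [0.305, -0.952, -0.0], [0.0, 0.0, -1.0]]
ft_force: [1.2, -0.3, -1.2]
gripper_width: 0.0431
```

move_arm([
  [0.7,4,0],
  [0.7,4,0],
  [0.7,4,0],
  [0.7,4,0],
  [0.7,4,0],
], spin=[0,0,0,0,0])

```text
clock: 1.92
eef_pos: [0.5191, 0.0708, 0.4049]
eef_rot: [[0.952, 0.305, 0.001], [0.305, -0.952, -0.0], [0.0, 0.0, -1.0]]
ft_force: [0.7, -0.5, 0.3]
gripper_width: 0.0424
```

move_arm([
  [0.7,4,-1],
  [0.5,4,-3],
  [0,2,-3],
  [0,0,-1],
  [0,0,0],
], spin=[0,0,0,0,0])

```text
clock: 2.33
eef_pos: [0.5294, 0.1627, 0.3271]
eef_rot: [[0.952, 0.307, -0.005], [0.307, -0.952, -0.001], [-0.005, -0.001, -1.0]]
ft_force: [-0.2, -1.0, -0.0]
gripper_width: 0.0427
```

Run:
```python
from h import *
s=get_state();print(s['joint_positions'].round(1) if hasattr(s['joint_positions'],'round') else s['joint_positions'],s['eef_pos'],s['clock'])
w=vision.camera("wrist"); np.save("wr.npy",w,allow_pickle=True); cv2.imwrite("pics/w1.png",w["frame"][:,:,::-1])
c=vision.camera("scene");crop(c["frame"],250,80,220,200,3,"pics/s2.png")
```

```text
[  -3.7   19.9  -24.2  110.6   10.1   51.8 -105.1] [0.52940132 0.16271543 0.3270833 ] 2.3333
```

View pics/w1.png

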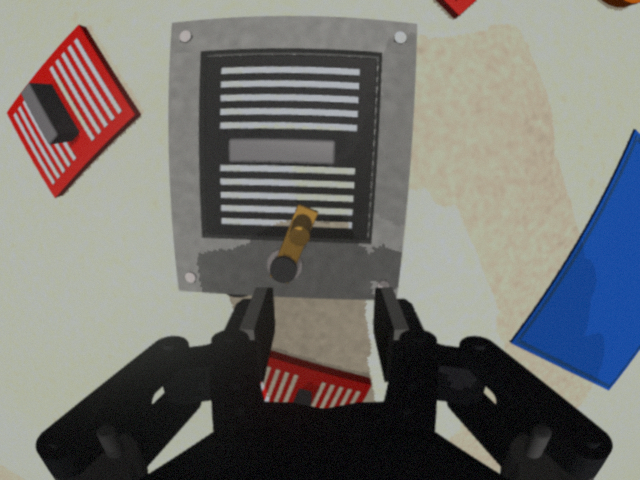

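View pics/s2.png

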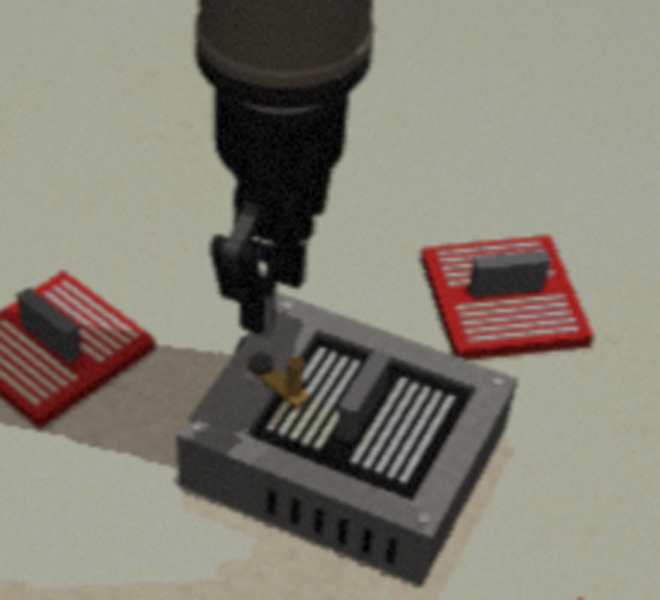

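Wrist view: pivot cap (284,267), post top (300,229), finger bar (282,151). I'll triangulate these with the wrist camera.

```bash
cat >> h.py <<'E'
def fish_plane(c,uv,z):
    K=np.array(c["camera_matrix"]);T=np.array(c["pose"])
    d=np.array([uv[0]-K[0,2],uv[1]-K[1,2]]);r=np.hypot(*d);th=r/K[0,0]
    v=np.r_[d/r*np.sin(th),np.cos(th)];v=T[:3,:3]@v;o=T[:3,3]
    return o+v*(z-o[2])/v[2]
P0=np.array([.58015,.20207]);YAW=.27526
def inv(P):
    c,s=np.cos(YAW),np.sin(YAW);return (np.array([[c,s],[-s,c]])@(np.array(P)[:2]-P0)*1000).round(1)
def fwd(l):
    c,s=np.cos(YAW),np.sin(YAW);return np.array([[c,-s],[s,c]])@(np.array(l)/1000)+P0
E
python3 - <<'E'
from h import *
w=np.load("wr.npy",allow_pickle=True).item()
crop(w["frame"],160,10,270,290,2.9,"pics/w1c.png")
for n,q,z in [("piv",(284,267),.07),("post",(300,229),.097),("barTL",(230,140),.092),("barTR",(334,141),.092),("barBL",(229,163),.092),("barBR",(335,163),.092)]:
    P=fish_plane(w,q,z);print(n,P.round(4),inv(P))
for x,y in [(-105,80),(85,80),(85,-80)]: pass
for q in [(185,36),(400,37),(190,277)]: print("screw",inv(fish_plane(w,q,.06)))
E
```

```text
piv [0.5057 0.1823 0.07  ] [-77.1   1.3]
post [0.5416 0.1804 0.097 ] [-42.9 -10.3]
barTL [0.5772 0.2324 0.092 ] [ 5.5 30. ]
barTR [0.5932 0.1774 0.092 ] [  5.9 -27.3]
barBL [0.5647 0.2295 0.092 ] [-7.4 30.6]
barBR [0.5819 0.1731 0.092 ] [ -6.2 -28.3]
screw [74.7 71. ]
screw [ 74.6 -67.2]
screw [-92.4  71.2]
```

View pics/w1c.png

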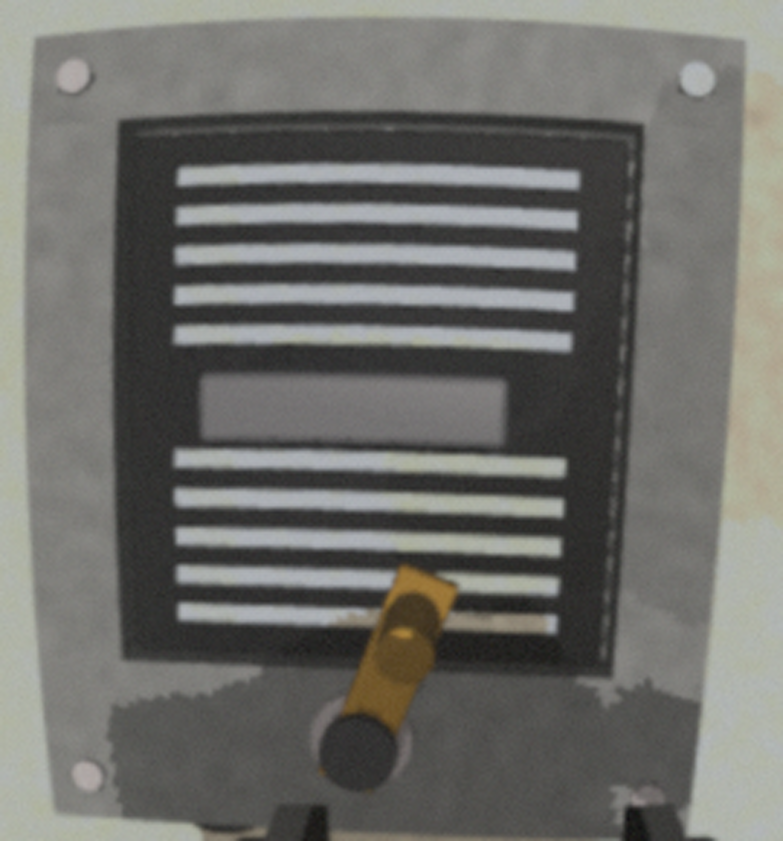

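Run:
```python
from h import *
w=np.load("wr.npy",allow_pickle=True).item()
print(w["pose"].round(3)[:3,3])
P=fish_plane(w,(160+404/2.9,10+655/2.9),.097);print(P,inv(P))
for a in np.radians([-22,-30,-45,-60,-75,-88,-92]): print(np.degrees(a).round(),fwd([-80+34*np.cos(a),34*np.sin(a)]).round(4))
```

```text
[0.6   0.185 0.295]
[0.53769423 0.17965243 0.097     ] [-47. -10.]
-22.0 [0.537  0.1766]
-30.0 [0.5361 0.172 ]
-45.0 [0.5328 0.1637]
-60.0 [0.5275 0.1566]
-75.0 [0.5206 0.1511]
-88.0 [0.5135 0.1479]
-92.0 [0.5113 0.1473]
```

The three cameras agree on the post at about (0.537, 0.178), 34 mm from the pivot at about -20°. I'll centre over it and descend.

move_arm([
  [0.8,1.5,0],
  [0,0,-1.5],
  [0,0,-1.5],
  [0,0,0],
  [0,0,0],
], spin=[0,0,0,0,0])

```text
clock: 2.85
eef_pos: [0.5388, 0.1759, 0.3009]
eef_rot: [[0.953, 0.303, 0.001], [0.303, -0.953, -0.0], [0.0, 0.0, -1.0]]
ft_force: [0.5, 0.4, 0.5]
gripper_width: 0.0427
```

Run:
```python
from h import *
s=get_state();print(np.round(s['joint_positions'],1),s['eef_pos'],s['clock'])
w=vision.camera("wrist"); np.save("wr.npy",w,allow_pickle=True); cv2.imwrite("pics/w2.png",w["frame"][:,:,::-1])
```

```text
[  -5.4   22.8  -23.7  110.3   11.9   49.2 -107.6] [0.53876068 0.17588118 0.30085321] 2.85
```

View pics/w2.png

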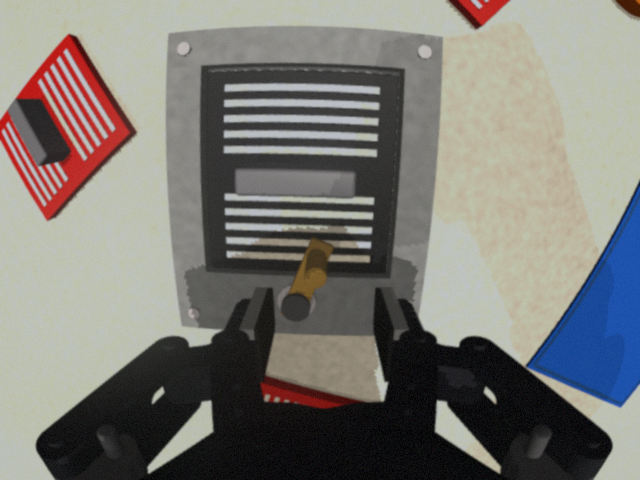

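Post top is at (315,270), between the pads at (260,320) and (385,320). I'll descend and close.

move_arm([
  [-0.1,0.1,-1.5],
  [0,0,-1.5],
  [0,0,-1.3],
  [0,0,-1],
  [0,0,0],
], spin=[0,0,0,0,0])

```text
clock: 3.32
eef_pos: [0.5371, 0.1775, 0.2456]
eef_rot: [[0.953, 0.304, -0.002], [0.304, -0.953, -0.001], [-0.002, 0.0, -1.0]]
ft_force: [-0.1, -0.3, -0.1]
gripper_width: 0.043
```

move_arm([
  [0,0,0],
  [0,0,0],
  [0,0,0],
  [0,0,0],
  [0,0,0],
], spin=[0,0,0,0,0], fingers=-1, squeeze=25)

```text
clock: 3.73
eef_pos: [0.5376, 0.1781, 0.2476]
eef_rot: [[0.952, 0.305, 0.001], [0.305, -0.952, 0.0], [0.001, -0.0, -1.0]]
ft_force: [-0.3, -0.4, 6.1]
gripper_width: 0.011
```

move_arm([
  [-0.1,-0.6,0.2],
  [-0.3,-0.8,0],
  [-0.5,-0.7,0],
  [-0.7,-0.6,0],
  [0,0,0],
], spin=[0,0,0,0,0])

```text
clock: 4.15
eef_pos: [0.5199, 0.1517, 0.2487]
eef_rot: [[0.952, 0.306, -0.001], [0.306, -0.952, 0.002], [-0.0, -0.002, -1.0]]
ft_force: [-2.3, 11.7, -8.2]
gripper_width: 0.0109
```

move_arm([
  [-0.6,-0.3,0],
  [-0.3,-0.1,0],
  [-0.1,0,0],
  [0,0,0],
  [0,0,0],
], spin=[0,0,0,0,0])

```text
clock: 4.57
eef_pos: [0.5115, 0.1495, 0.2492]
eef_rot: [[0.952, 0.307, 0.002], [0.307, -0.952, 0.005], [0.004, -0.004, -1.0]]
ft_force: [6.5, 21.1, -13.7]
gripper_width: 0.0107
```

Run:
```python
from h import *
c=vision.camera("scene");crop(c["frame"],270,130,160,150,4,"pics/s3.png")
```

```text
(no output)
```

View pics/s3.png

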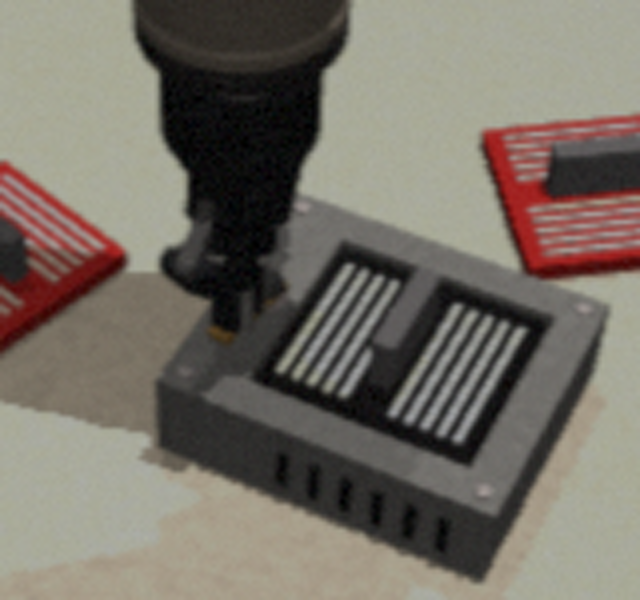

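The bar now lies aside, at about a quarter turn. The roughly 20 N sideways load comes from a radius mismatch, so I'll relieve it and then release and rise.

move_arm([
  [0,0.2,0],
  [0,0,0],
], spin=[0,0])

```text
clock: 4.78
eef_pos: [0.5117, 0.1501, 0.2491]
eef_rot: [[0.952, 0.306, 0.002], [0.306, -0.952, 0.002], [0.002, -0.002, -1.0]]
ft_force: [4.9, 10.2, -8.7]
gripper_width: 0.011
```

move_arm([
  [0,0,0],
  [0,0,0],
  [0,0,0],
  [0,0,2],
  [0,0,4],
], spin=[0,0,0,0,0], fingers=-0.2)

```text
clock: 5.2
eef_pos: [0.5101, 0.148, 0.306]
eef_rot: [[0.952, 0.305, -0.007], [0.305, -0.952, -0.002], [-0.007, -0.0, -1.0]]
ft_force: [0.6, -0.4, -0.1]
gripper_width: 0.034
```

move_arm([
  [0,0,4],
  [1.5,1,1],
  [2,1,0],
  [2,1.5,0],
  [1.4,1.5,0],
], spin=[0.12,0.12,0.12,0.12,0.12], fingers=1)

```text
clock: 5.62
eef_pos: [0.5818, 0.1984, 0.3595]
eef_rot: [[0.611, 0.792, 0.001], [0.792, -0.611, -0.0], [0.001, 0.001, -1.0]]
ft_force: [0.1, -1.0, -0.5]
gripper_width: 0.0853
```

Run:
```python
from h import *
s=get_state();print(np.round(s['joint_positions'],1),s['eef_pos'],s['clock'])
c=vision.camera("scene");crop(c["frame"],270,130,160,150,4,"pics/s4.png")
w=vision.camera("wrist"); np.save("wr.npy",w,allow_pickle=True); cv2.imwrite("pics/w4.png",w["frame"][:,:,::-1])
```

```text
[ -1.   24.2 -30.8 101.1  14.3  58.6 -74.7] [0.58183838 0.19844707 0.35948013] 5.6167
```

View pics/s4.png

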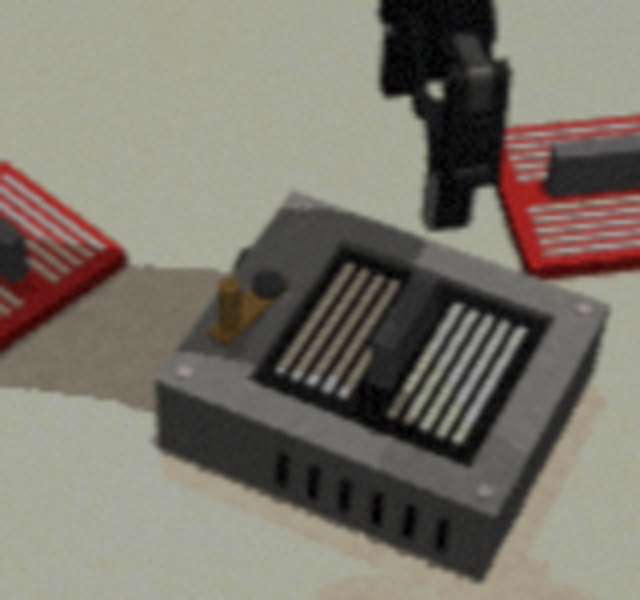

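View pics/w4.png

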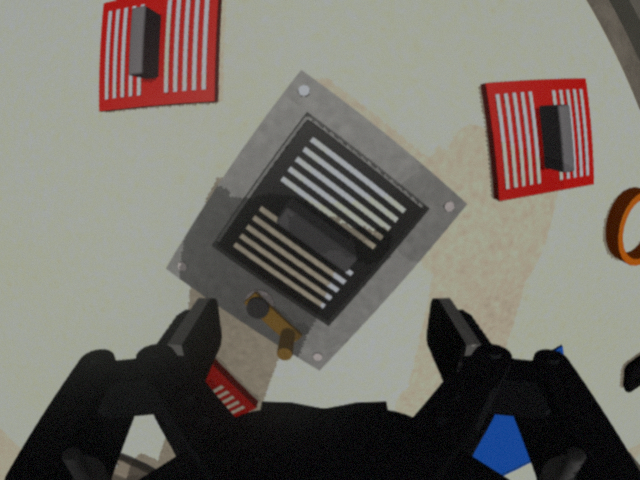

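The scene view shows the tab off the plate, parallel to the frame edge (post at crop (230,287), pivot cap (265,285)). Next I'll turn the jaws across the finger bar, over the cassette centre.

move_arm([
  [-0.1,0.1,0],
  [-0.1,0.1,0],
  [-0.1,0.1,0],
  [0,0,0],
  [0,0,-1],
], spin=[0.12,0.12,0.12,0.12,0.12], fingers=0)

```text
clock: 6.13
eef_pos: [0.5774, 0.2017, 0.3503]
eef_rot: [[0.057, 0.998, 0.002], [0.998, -0.057, 0.0], [0.0, 0.002, -1.0]]
ft_force: [0.5, 0.1, -0.3]
gripper_width: 0.0426
```

move_arm([
  [0,0,-1.5],
  [0,0,-1.5],
  [0,0,-1],
  [0,0,0],
  [0,0,0],
], spin=[0.12,0.12,0.1,0,0])

```text
clock: 6.55
eef_pos: [0.5772, 0.2013, 0.3086]
eef_rot: [[-0.271, 0.963, -0.001], [0.963, 0.271, -0.0], [-0.0, -0.001, -1.0]]
ft_force: [0.0, 0.1, 0.2]
gripper_width: 0.0424
```

Run:
```python
from h import *
s=get_state();R=s['eef_rot'];print(np.round(s['joint_positions'],1),s['eef_pos'],s['clock'],"yaw",np.degrees(np.arctan2(R[1][0],R[0][0])), inv(s['eef_pos']))
c=vision.camera("scene");np.save("sc.npy",c,allow_pickle=True);crop(c["frame"],270,100,170,170,3.5,"pics/s5.png")
w=vision.camera("wrist"); np.save("wr.npy",w,allow_pickle=True); cv2.imwrite("pics/w5.png",w["frame"][:,:,::-1])
s4=cv2.imread("pics/s4.png")
P=ray_plane(c,((230.5)/4-.5+270,287.5/4-.5+130),.097);l=inv(P);print("post",l,np.arctan2(l[1],l[0]+80))
```

```text
[  5.7  29.7 -40.8 103.4  23.   55.6 -28.9] [0.57715057 0.20130417 0.30862752] 6.55 yaw 105.72315478160486 [-3.1  0.1]
post [-84.5 -34.1] -1.702002999191509
```

View pics/s5.png

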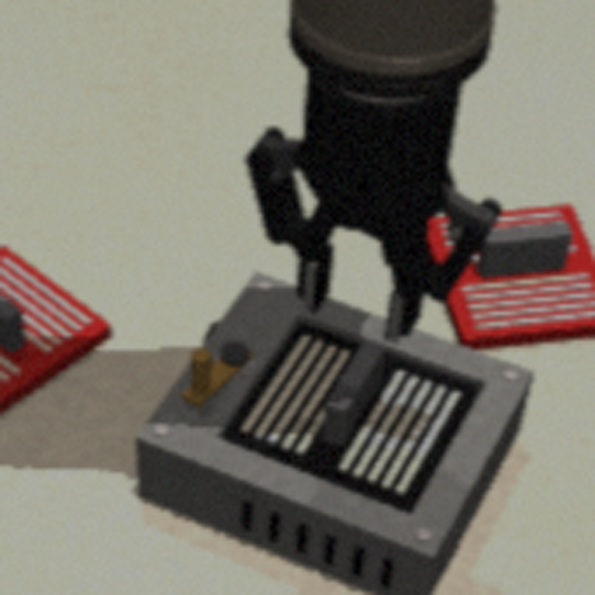

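View pics/w5.png

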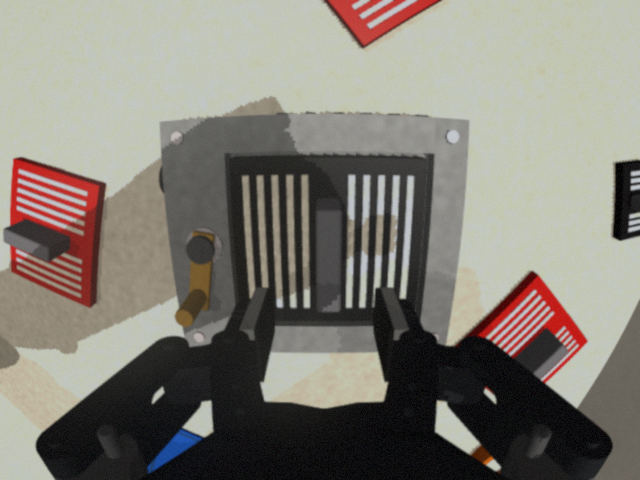

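Wrist view: the bar (328,255) is about 2 mm right of the jaw midline (322), which matches my estimate of x = -1.5 in the extractor frame. The tab is at about -1.65 rad. I'll nudge across and descend.

move_arm([
  [0.15,0,-1.5],
  [0,0,-1.5],
  [0,0,-1.5],
  [0,0,-1.2],
  [0,0,-0.6],
], spin=[0,0,0,0,0])

```text
clock: 7.07
eef_pos: [0.5782, 0.2017, 0.2434]
eef_rot: [[-0.275, 0.961, -0.003], [0.961, 0.275, -0.001], [-0.0, -0.003, -1.0]]
ft_force: [0.3, -0.3, -0.2]
gripper_width: 0.0432
```

move_arm([
  [0,0,-0.4],
  [0,0,0],
  [0,0,0],
], spin=[0,0,0])

```text
clock: 7.32
eef_pos: [0.5789, 0.2021, 0.242]
eef_rot: [[-0.275, 0.961, -0.0], [0.961, 0.275, 0.0], [0.0, 0.0, -1.0]]
ft_force: [0.2, 0.1, 1.1]
gripper_width: 0.0424
```

Run:
```python
from h import *
c=vision.camera("scene");crop(c["frame"],270,100,170,170,3.5,"pics/s6.png")
```

```text
(no output)
```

View pics/s6.png

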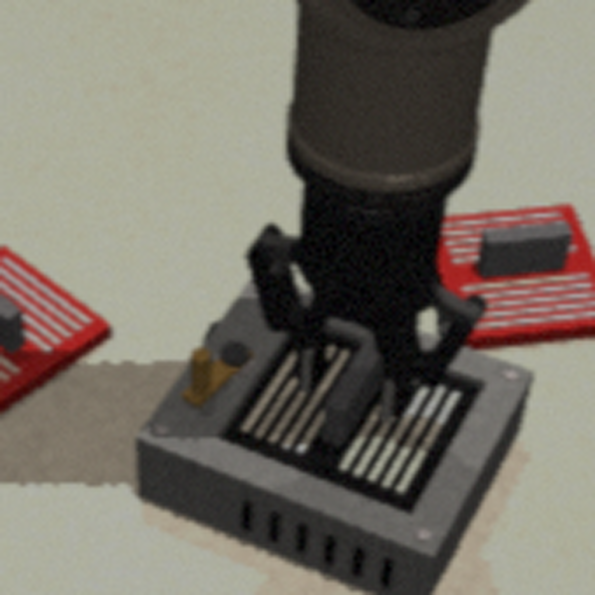

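The fingers straddle the bar. Closing with a firm grip.

move_arm([
  [0,0,0],
  [0,0,0],
  [0,0,0],
  [0,0,0],
  [0,0,0],
], spin=[0,0,0,0,0], fingers=-1, squeeze=70)

```text
clock: 7.78
eef_pos: [0.5791, 0.2021, 0.2426]
eef_rot: [[-0.275, 0.961, 0.001], [0.961, 0.275, 0.0], [-0.0, 0.001, -1.0]]
ft_force: [-1.3, -0.5, 5.9]
gripper_width: 0.0126
```

move_arm([
  [0,0,0.4],
  [0,0,0.5],
  [0,0,0.5],
  [0,0,0.8],
  [0,0,0.8],
], spin=[0,0,0,0,0])

```text
clock: 8.2
eef_pos: [0.5788, 0.202, 0.2726]
eef_rot: [[-0.275, 0.961, -0.0], [0.961, 0.275, 0.0], [0.0, -0.0, -1.0]]
ft_force: [-0.1, -0.2, -3.6]
gripper_width: 0.0126
```

The load of 3.6 N is about 0.37 kg, so the cassette is held. Raising further and looking.

move_arm([
  [0,0,1.5],
  [0,0,2],
  [0,0,2],
  [0,0,1.5],
  [0,0,0],
], spin=[0,0,0,0,0])

```text
clock: 8.62
eef_pos: [0.5794, 0.2026, 0.3462]
eef_rot: [[-0.275, 0.961, 0.005], [0.961, 0.275, 0.001], [0.0, 0.005, -1.0]]
ft_force: [0.9, 1.0, -3.3]
gripper_width: 0.0126
```

Run:
```python
from h import *
s=get_state();print(np.round(s['joint_positions'],1),s['eef_pos'],s['ft_force'],s['wrist_torque'])
c=vision.camera("scene");crop(c["frame"],250,80,200,190,3,"pics/s7.png")
w=vision.camera("wrist"); np.save("wr7.npy",w,allow_pickle=True); cv2.imwrite("pics/w7.png",w["frame"][:,:,::-1])
```

```text
[  6.7  27.4 -42.  101.5  21.2  58.9 -27.1] [0.57942962 0.20261542 0.34615653] [ 0.91731067  0.99727214 -3.29716183] [ 0.04918263 -0.03779148  0.00065017]
```

View pics/s7.png

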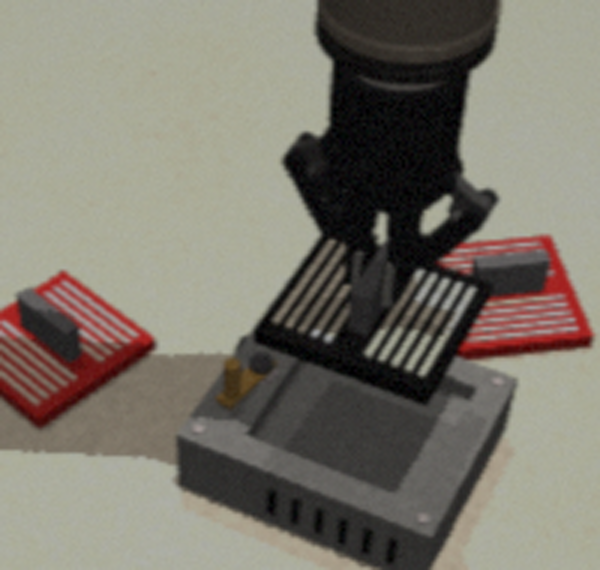

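View pics/w7.png

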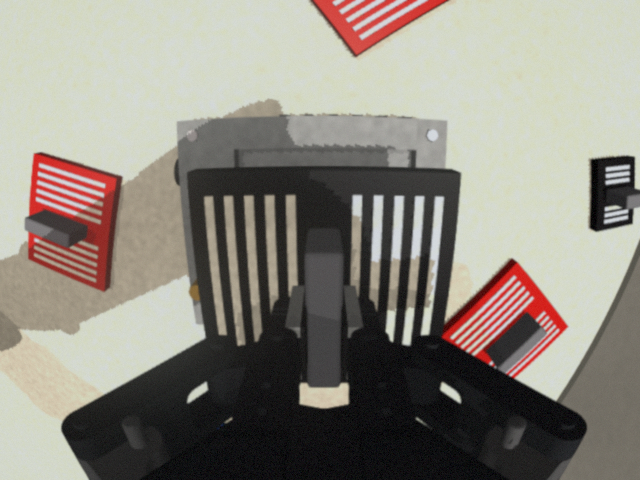

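The cassette hangs level, fully out of the frame, with the tab aside. Carrying it to the mat (centre (0.572, -0.194), yaw -10.2°): shift about (-0.7, -39.6) cm, spin about -0.453.

move_arm([
  [0,-1,0.3],
  [0,-2,0],
  [0,-3,0],
  [0,-3.5,0],
  [-0.1,-3.5,0],
], spin=[-0.02,-0.04,-0.05,-0.05,-0.05])

```text
clock: 9.13
eef_pos: [0.5773, 0.0702, 0.344]
eef_rot: [[-0.066, 0.998, -0.002], [0.998, 0.066, -0.0], [0.0, -0.002, -1.0]]
ft_force: [0.4, -0.3, -3.2]
gripper_width: 0.0126
```

move_arm([
  [-0.1,-3.5,0],
  [-0.1,-3.5,0],
  [-0.1,-3.5,0],
  [-0.1,-3.5,0],
  [-0.1,-3.5,0],
], spin=[-0.05,-0.05,-0.05,-0.04,-0.03])

```text
clock: 9.55
eef_pos: [0.5719, -0.1055, 0.3441]
eef_rot: [[0.154, 0.988, -0.002], [0.988, -0.154, 0.0], [-0.0, -0.002, -1.0]]
ft_force: [1.4, 0.6, -3.9]
gripper_width: 0.0127
```

move_arm([
  [-0.1,-3.5,0],
  [0,-3,0],
  [0,-1.5,0],
  [0,0,0],
  [0,0,0],
], spin=[-0.02,0,0,0,0])

```text
clock: 9.97
eef_pos: [0.5711, -0.1844, 0.3439]
eef_rot: [[0.173, 0.985, -0.002], [0.985, -0.173, 0.001], [0.0, -0.002, -1.0]]
ft_force: [-0.4, 2.0, -3.5]
gripper_width: 0.0126
```

Run:
```python
from h import *
s=get_state();R=s['eef_rot'];print(np.round(s['joint_positions'],1),s['eef_pos'],s['ft_force'],"yaw",np.degrees(np.arctan2(R[1][0],R[0][0]))-90)
c=vision.camera("scene");cv2.imwrite("pics/s8.png",c["frame"][:,:,::-1])
```

```text
[ 36.6  24.  -31.6 103.6  14.8  56.6 -11. ] [ 0.57112091 -0.18441869  0.34389931] [-0.42072612  1.96376864 -3.53371337] yaw -9.968332534469198
```

View pics/s8.png

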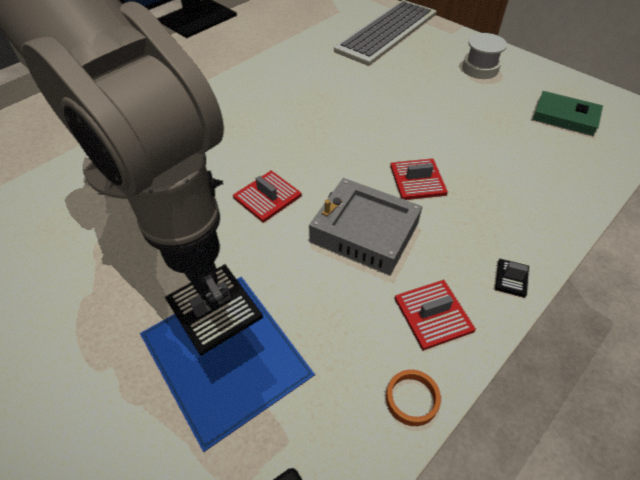

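The cassette at (213,308) is held level over the mat. I'll correct by (0.1, -0.95) cm and descend about 14 cm, slowly at the end.

move_arm([
  [0.1,-0.5,-1.5],
  [0,-0.45,-3],
  [0,0,-3.5],
  [0,0,-2.5],
  [0,0,-1],
], spin=[0,0,0,0,0])

```text
clock: 10.43
eef_pos: [0.5714, -0.1915, 0.2252]
eef_rot: [[0.169, 0.986, -0.005], [0.986, -0.169, 0.002], [0.001, -0.005, -1.0]]
ft_force: [-1.1, 0.7, -4.0]
gripper_width: 0.0128
```

move_arm([
  [0,0,-0.8],
  [0,0,-0.5],
  [0,0,0],
  [0,0,0],
], spin=[0,0,0,0])

```text
clock: 10.77
eef_pos: [0.5733, -0.1925, 0.2178]
eef_rot: [[0.17, 0.985, 0.001], [0.985, -0.17, -0.0], [-0.0, 0.001, -1.0]]
ft_force: [-0.8, -1.3, -4.0]
gripper_width: 0.0125
```

move_arm([
  [-0.05,-0.1,-0.4],
  [0,0,-0.4],
  [0,0,-0.3],
  [0,0,0],
  [0,0,0],
], spin=[0,0,0,0,0])

```text
clock: 11.18
eef_pos: [0.5723, -0.1936, 0.2058]
eef_rot: [[0.17, 0.985, -0.0], [0.985, -0.17, 0.0], [0.0, -0.0, -1.0]]
ft_force: [-0.1, 0.7, -3.3]
gripper_width: 0.0127
```

Run:
```python
from h import *
c=vision.camera("scene");crop(c["frame"],120,220,220,200,3,"pics/s9.png")
```

```text
(no output)
```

View pics/s9.png

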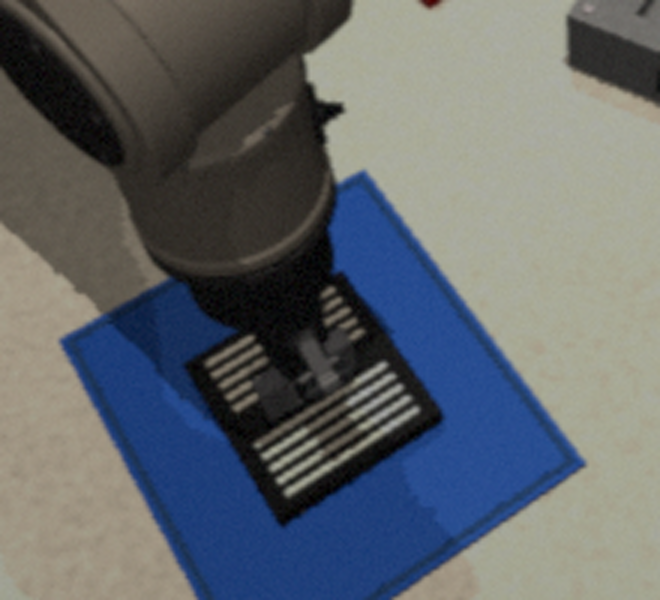

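The cassette is level and centred, a few mm above the mat with no contact yet. Lowering in small steps while watching the force.

move_arm([
  [0,0,-0.2],
  [0,0,-0.1],
  [0,0,0],
  [0,0,0],
], spin=[0,0,0,0])

```text
clock: 11.57
eef_pos: [0.5723, -0.1935, 0.2028]
eef_rot: [[0.17, 0.985, -0.0], [0.985, -0.17, 0.0], [0.0, -0.0, -1.0]]
ft_force: [0.3, 0.8, -3.4]
gripper_width: 0.0128
```

move_arm([
  [0,0,-0.1],
  [0,0,0],
  [0,0,0],
], spin=[0,0,0])

```text
clock: 11.82
eef_pos: [0.5723, -0.1935, 0.2018]
eef_rot: [[0.17, 0.985, -0.0], [0.985, -0.17, 0.0], [0.0, -0.0, -1.0]]
ft_force: [-1.2, -0.1, -4.0]
gripper_width: 0.0126
```

move_arm([
  [0,0,-0.1],
  [0,0,0],
  [0,0,0],
], spin=[0,0,0])

```text
clock: 12.07
eef_pos: [0.5724, -0.1935, 0.2016]
eef_rot: [[0.17, 0.985, 0.0], [0.985, -0.17, -0.0], [-0.0, 0.0, -1.0]]
ft_force: [-4.6, 0.6, 9.8]
gripper_width: 0.0129
```

Contact: the force has reversed to +9.8 N. Releasing, then rising straight up.

move_arm([
  [0,0,0],
  [0,0,0],
  [0,0,0],
  [0,0,0],
  [0,0,0],
], spin=[0,0,0,0,0], fingers=0)

```text
clock: 12.48
eef_pos: [0.5724, -0.1935, 0.2008]
eef_rot: [[0.17, 0.985, -0.0], [0.985, -0.17, 0.0], [0.0, -0.0, -1.0]]
ft_force: [0.4, -0.7, 0.4]
gripper_width: 0.0428
```

move_arm([
  [0,0,1],
  [0,0,2],
  [0,0,3],
  [0,0,4],
  [0,0,4],
], spin=[0,0,0,0,0])

```text
clock: 12.9
eef_pos: [0.5719, -0.1932, 0.3426]
eef_rot: [[0.17, 0.986, -0.001], [0.986, -0.17, 0.001], [0.001, -0.001, -1.0]]
ft_force: [0.1, -1.5, 0.6]
gripper_width: 0.0423
```

move_arm([
  [-1,-2,2],
  [-2,-3,2],
  [-2,-3.5,0],
  [-2,-3.5,0],
  [0,0,0],
], spin=[0,0,0,0,0])

```text
clock: 13.32
eef_pos: [0.4979, -0.3208, 0.3817]
eef_rot: [[0.179, 0.984, -0.002], [0.984, -0.179, -0.003], [-0.004, -0.001, -1.0]]
ft_force: [-1.1, -0.9, 0.3]
gripper_width: 0.0427
```

Run:
```python
from h import *
c=vision.camera("scene");np.save("sc10.npy",c,allow_pickle=True);cv2.imwrite("pics/s10.png",c["frame"][:,:,::-1])
t=vision.camera("top");np.save("tc10.npy",t,allow_pickle=True);cv2.imwrite("pics/t10.png",t["frame"][:,:,::-1])
```

```text
(no output)
```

View pics/s10.png

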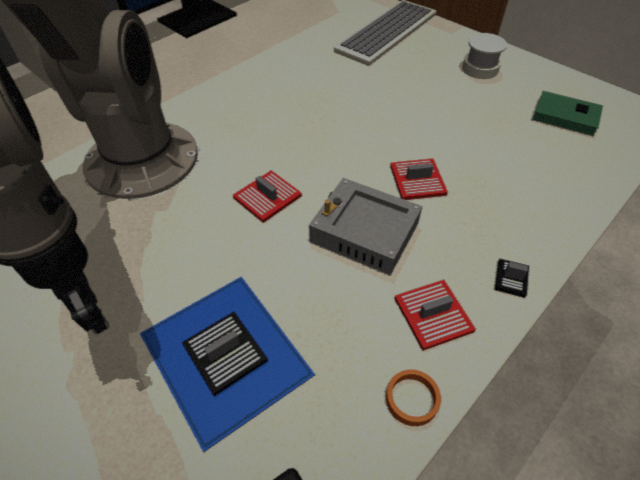

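View pics/t10.png

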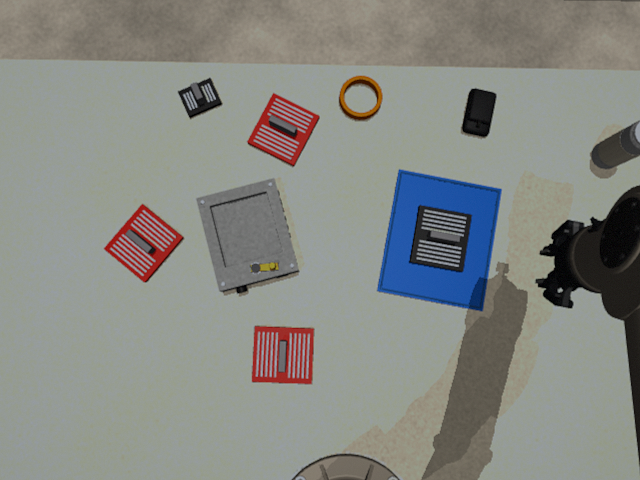

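Both views show the cassette flat on the mat with its bar up: top (440,238), scene (224,352). The frame is empty and the tab is aside at (266,267). One numeric check of centre and tab angle follows.

Run:
```python
from h import *
t=np.load("tc10.npy",allow_pickle=True).item();s=np.load("sc10.npy",allow_pickle=True).item()
for n,c,(x0,y0,x1,y1) in [("top",t,(400,195,485,285)),("scene",s,(172,300,280,405))]:
    f=c["frame"].astype(int); k=((f[...,2]-f[...,0])<45).astype(np.uint8); m=np.zeros_like(k); m[y0:y1,x0:x1]=k[y0:y1,x0:x1]
    m=cv2.morphologyEx(m,cv2.MORPH_CLOSE,np.ones((5,5)))
    cs=max(cv2.findContours(m,0,2)[0],key=cv2.contourArea)
    q=np.array([ray_plane(c,x[0],.015)[:2] for x in cs])*1000
    print(n,cv2.minAreaRect(q.astype(np.float32)))
hsv=cv2.cvtColor(t["frame"],cv2.COLOR_RGB2HSV);k=cv2.inRange(hsv,(18,120,80),(35,255,255));k[:,:200]=0;k[:200]=0;k[:,320:]=0
ys,xs=np.nonzero(k);print("brass px",xs.min(),xs.max(),ys.min(),ys.max())
l=inv(ray_plane(t,(275,267),.097));print("post",l,np.arctan2(l[1],l[0]+80))
crop(t["frame"],235,245,60,45,10,"pics/tab.png")
```

```text
top ((572.4354858398438, -192.47637939453125), (110.17249298095703, 119.91016387939453), 80.093994140625)
scene ((574.8487548828125, -193.74160766601562), (109.77989196777344, 124.10026550292969), 80.2337646484375)
brass px 251 278 263 271
post [-91.3 -38.5] -1.8562851806672087
```

View pics/tab.png

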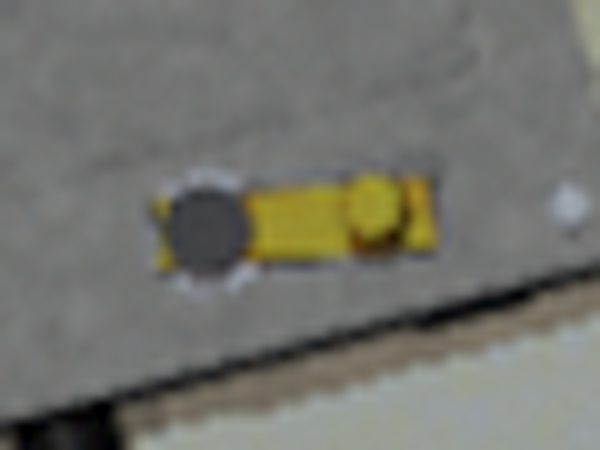

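The cassette is within 2 mm of the mat centre and square to it. The tab is at about -1.65 to -1.7 rad, well beyond 1.3. Handing in.

```bash
python3 -c "
from h import *
print(bot.job_done()); print(get_state()['clock'])"
```

```text
the job is handed in; nothing more can be done
None
the job is handed in; nothing more can be done
```

The job is done and handed in at about 13.4 s on the robot's clock. I gripped the tab's post and swung the tab aside, then lifted the cassette out by its finger bar. I carried it level to the mat, lowered it until it touched, let go and backed away.

**Last checks:**
- **Cassette:** It lies flat on the mat with its bar up. The top camera puts its centre at (572, -192) mm and the scene camera at (575, -194) mm, against a mat centre of (572, -194) mm. It is square to the mat to within about half a degree.
- **Tab:** It is clear of the plate. The angle estimates disagree slightly: about -1.65 to -1.73 rad by most readings, and -1.86 rad from one rough pixel reading, which is past the -1.75 stop and so wrong. All are well beyond 1.3.
- **Forces:** The highest wrist force I saw was about 26 N, while swinging the tab. My path pulled about 2 mm off its arc, and I eased that before letting go. The cassette touched down at about 10 N.

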